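Put the bowl turntable into third gear

TASK

Put the stone-polishing turntable into third gear: with the gripper's fingertips, push the gear lever's knob so that the lever runs to the middle of its H-shaped gate, across to the right, and then forward (away from the robot) until it is fully home in the third slot, the far right one. Only push the knob: do not pull it up or force it, and leave the things standing around as they are; then move clear of the lever.

Things in the scene. Friction and masses are not known exactly. Their poses are not given: they have to be found in the camera images.
- machine: fixed polishing machine: grey gearbox housing 240 x 220 mm, 120 mm high; on its left (270 mm along +y) a 300 mm turntable with a stone bowl, rim 192 mm above the table. Origin: on the table, straight below the middle of the gate on the housing's top. x forward (away from the robot), y left, z up; turned about z by up to 0.4 rad. The lever pivots on its z axis, 54 mm above the table.
- gate_centre (a point): middle of the H gate, on top of its steel plate (104 x 100 mm, 128 mm above the table). Two slots along the machine's x, 22 mm left and right of here, 16 mm wide, joined by an 18 mm cross slot through here; corners rounded 5 mm. First slot far left, second near left, third far right, fourth near right. The 12 mm lever rod starts anywhere along the left-hand slots.
- lever_forward (a joint): tilt f of the lever along the slots, rad: 0 at the cross slot, + forward (+x of the machine), about 0.34 at a slot's far end, -0.34 at its near end. 2 to 4 N at the knob moves it and it stays where left. It goes freely across only within about 0.04 rad of 0. Knob centre from the pivot, in machine axes: 155 mm x (sin f, -sin a cos f, cos a cos f), a being lever_across.
- lever_across (a joint): tilt a of the lever across the gate, rad: 0 in the middle, + to the right (-y of the machine), about 0.30 in the right-hand slots, -0.30 in the left-hand ones (play 0.03 either way). Same pivot and stiffness as lever_forward. A blocked lever rests against solid steel: more than 60 N is forcing it.
- knob_centre (a point): middle of the black pear-shaped gear knob (32 mm across at its widest, 56 mm tall, its axis along the lever) on top of the lever; when the lever is upright it lies 209 mm above the table and the knob's underside 53 mm above the gate plate; about 12 to 16 mm lower in the slots' ends.
- knob (a joint): how far the knob is pulled up along the lever against its spring (the reverse lock), m: 0 down, as it must stay; it takes 9 N to start lifting it, and 6 mm counts as pulled up
- third_slot (a point): on the top of the gate plate, where the middle of the lever's rod stands when it is home in the third slot (26 mm forward, 22 mm right of the middle)
- cup: loose cream stone cup, 64 mm across, 75 mm high, on the table to the right of the machine; origin under its centre. Leave alone (15 mm)
- rub_block: loose rubbing block, 90 x 50 x 34 mm, wood on rubber, on the table right of the machine; origin under its centre. Leave alone (15 mm)
- brush: loose hand brush lying on the table right of the machine; leave alone (15 mm)
- wax_tin: loose aluminium tin, 44 mm across, 30 mm high, standing on the far left corner of the housing, outside the gate plate; origin under its centre. Leave alone (15 mm)

How it is judged:
By the outcome, as a careful person would: the job done as asked, in the order asked, and still so for the second after the job is handed in, with the robot touching nothing.
It also fails if it takes over 61 s, if anything falls off the work surface, if the arm or the gripper's body presses on something with over 40 N, if the wrist force passes 120 N, or if a joint passes its speed limit or range.

ROBOT

A 7-joint arm with a two-finger parallel gripper is mounted at the origin on the work surface. World frame = base frame: x ahead of the robot, y to its left, z up, the work surface at z = 0. Lengths are in m, angles in rad, forces in N, time in s.
With the tool pointing down it reaches from about 0.4 to 0.85 m from the base axis. Payload 10.4 kg.
Tool frame: the origin (TCP) lies at the very end of the fingers, on their centre line; the grasp point (between the pads) lies r.grasp_offset behind it (r.grasp_offset is the distance from the TCP to the grasp point, in m); z points along the fingers, y is the direction in which the jaws open and shut (so a half turn about z gives the same grasp; the last joint's range is limited). The gripper opens to 87 mm and grips with 3 to 60 N. Pads are 19 mm wide; open, the fingers measure 117 mm over their backs; the gripper's body (75 mm by 190 mm) begins 51 mm behind the grasp point.
Start: joints at [1.242, 0.332, -0.065, 1.46, 0.022, 1.35, -0.088], TCP at [0.188, -0.596, 0.223] pointing down, gripper open.
Joint ranges: [-2.6, 2.6], [-0.5, 2.12], [-1.47, 1.34], [0.16, 2.42], [-1.27, 4.41], [0.06, 2.06], [-2.6, 2.6]. Speed limits (rad/s): [2.22, 2.22, 2.79, 2.79, 3.14, 3.14, 3.14].

INTERFACE

Orientations are given as a unit quaternion [x, y, z, w].
In Python, from bench import read_state, cams, job, r gives the robot as it stands. The module is installed in compiled form; this text tells all that it offers.
- The arm moves only by the tool arm_command, never from a script. Its argument "increments" is a list of rows, each an object of numbers: "gripper": the opening in per cent of the stroke, from 0 (shut) to 100 (fully open); "dx", "dy", "dz": the shift along the tool's x, y, z in m; "spin": the turn about the tool's z in degrees. In form: [{"gripper": .., "dx": .., "dy": .., "dz": .., "spin": ..}, ...]. A call has exactly 8 rows; each row shifts and turns the commanded pose from where the row before left it, along the tool's axes as they then stand; what a row does not reach is not made up. A row lasts 1/8 s, in which the tool goes at most 62.5 mm and 10.7 degrees, less where a joint would pass 70% of its speed; a pose out of reach is approached as far as the arm can. A call with a gripper value outside its range is refused whole. The fingers move at their own pace and stop on an object; "grip_force" is the grip in N (left out, the last holds). Time passes only in rows, so rows that do not move let the fingers close, or fill a call up. It gives the time, the measured TCP pose, the force and the opening at its end, in the units of the state.
- read_state(): the state, without advancing time (a new reading comes with each control period).
- cams.camera(name): name is "side" or "top" or "wrist"; returns the picture (400x640x3 uint8, red, green, blue); there is no depth.
- cams.camera_info(name): a dict with "K" (3x3 intrinsics, pixels), "rvec" (rotation vector, rad) and "tvec" (3), from world to camera coordinates, as OpenCV has them. Camera axes: x right, y down, z forward; pixel columns grow to the right and rows downward; lengths in m; the calibration is good to about 2 mm. A picture is of the moment at which its call begins: read the wrist's pose just before it. camera_info takes no time and is no camera call; for the wrist camera it gives the pose at the moment of the call.
- job.close_job(): hands the job in, once; it reports no verdict.
The state is a dict: "time": time; "joint_positions": joint angles; "joint_vel": joint speeds; "joint_torque": joint torques, N m; "ee_pos": TCP position; "eef_rot": TCP orientation; "ft_force": force on the tool from outside, world axes, zero at the start; "torque": the same for the moment, N m; "width": finger opening in m.
Only numpy, scipy, OpenCV 4.12 (cv2) and the standard library are available. Lean on these libraries where they do the work, as an engineer would, in place of code of your own. Each camera call takes 0.05 s, during which the arm holds its last target.

## Working session

There is one attempt and no reset: what is moved stays moved. The work goes in short steps, Python scripts to look and compute and a tool call to move; the robot and the scene stay as the last step left them, time stands still between calls to the robot, and variables do not carry over. Pictures are saved under pics/ and viewed, and the job is handed in when it is done.

Besides the shell and the picture viewer there is one more tool, called after "Emit:" as a command line: name --argument value ..., lists and objects as JSON in quotes. arm_command: Moves the arm, as the interface text tells. Its arguments: {"type":"object","properties":{"increments":{"type":"array","items":{"type":"object","properties":{"gripper":{"type":"number"},"dx":{"type":"number"},"dy":{"type":"number"},"dz":{"type":"number"},"spin":{"type":"number"}}}},"grip_force":{"type":"number"}},"required":["increments"]}

```bash
mkdir -p pics; python3 - <<'E'
from bench import read_state,cams,job,r
import cv2
s=read_state(); print({k:s[k] for k in('time','ee_pos','eef_rot','ft_force','width')}, r.grasp_offset)
for n in('side','top','wrist'):
    i=cams.camera_info(n); print(n,i)
    cv2.imwrite(f'pics/{n}0.png',cams.camera(n)[:,:,::-1])
E
```

```text
{'time': 0.0, 'ee_pos': array([ 0.1880205 , -0.59561509,  0.22170887]), 'eef_rot': array([ 9.88334510e-01,  1.52296861e-01, -1.25738671e-04, -7.38893308e-04]), 'ft_force': array([-0.49643887, -0.82080522,  0.80017072]), 'width': 0.08698131861899178} 0.0187
side {'K': array([[443.74515221,   0.        , 322.11368866],
       [  0.        , 443.74515221, 200.77725594],
       [  0.        ,   0.        ,   1.        ]]), 'rvec': array([ 0.63909734, -2.69061728,  1.09494988]), 'tvec': array([0.46979327, 0.37401909, 0.92306464])}
top {'K': array([[442.33504375,   0.        , 310.66413522],
       [  0.        , 442.33504375, 198.07622507],
       [  0.        ,   0.        ,   1.        ]]), 'rvec': array([ 2.16408597, -2.16221885,  0.09902089]), 'tvec': array([-0.10186552,  0.60036486,  1.11885049])}
wrist {'K': array([[339.66348448,   0.        , 316.6664047 ],
       [  0.        , 339.66348448, 197.80982867],
       [  0.        ,   0.        ,   1.        ]]), 'rvec': array([-2.32629905,  1.70231464,  0.26398732]), 'tvec': array([-0.62481222, -0.03668102,  0.39111944])}
```

View pics/side0.png

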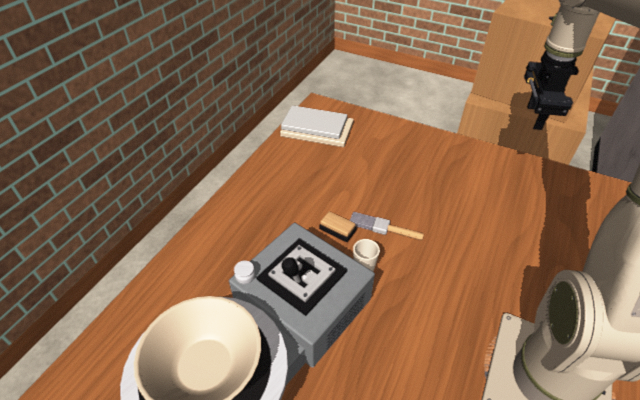

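View pics/top0.png

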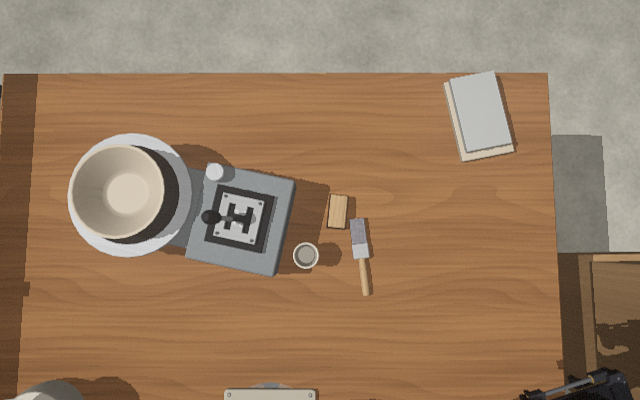

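View pics/wrist0.png

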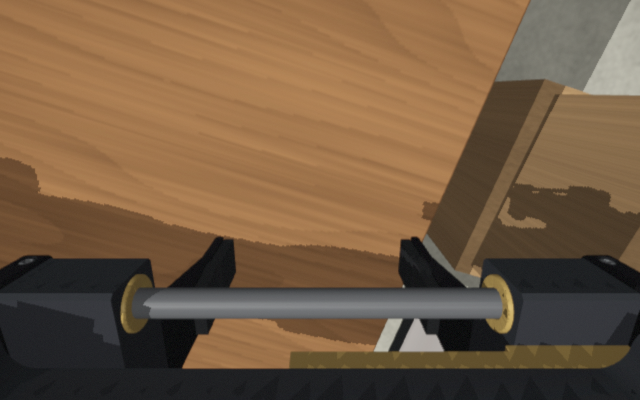

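The top view shows the base at the bottom, the plate near (240,217), the knob near (210,216), and the tin near (215,172). The cup is near (306,255), and the block and brush are further right. I'll measure the plate and knob next.

```bash
cat > h.py <<'E'
import numpy as np,cv2
from bench import read_state,cams,job,r
def RT(i): return cv2.Rodrigues(np.array(i['rvec']))[0],np.array(i['tvec'])
def ray(i,p):
    R,t=RT(i); d=R.T@np.linalg.inv(i['K'])@np.array([p[0],p[1],1.]); return -R.T@t,d/np.linalg.norm(d)
def plane(i,p,z):
    o,d=ray(i,p); return o+d*(z-o[2])/d[2]
def tri(rs):
    A=0;b=0
    for o,d in rs:
        M=np.eye(3)-np.outer(d,d);A=A+M;b=b+M@o
    x=np.linalg.solve(A,b); return x,[np.linalg.norm((np.eye(3)-np.outer(d,d))@(x-o)) for o,d in rs]
def proj(i,P):
    return cv2.projectPoints(np.atleast_2d(P).astype(float),np.array(i['rvec']),np.array(i['tvec']),i['K'],None)[0].reshape(-1,2)
E
python3 - <<'E'
from h import *
for n,(x0,x1,y0,y1) in dict(top=(180,310,150,290),side=(220,390,215,370)).items():
    im=cv2.imread(f'pics/{n}0.png')
    cv2.imwrite(f'pics/{n}0z.png',cv2.resize(im[y0:y1,x0:x1],None,fx=4,fy=4,interpolation=cv2.INTER_NEAREST)[:600,:800])
    print(n,x0,y0)
    i=cams.camera_info(n)
    c=im.astype(int); m=((c.min(2)>150)&(c.max(2)-c.min(2)<30)).astype(np.uint8)
    m[:, :x0]=0;m[:,x1:]=0;m[:y0]=0;m[y1:]=0
    for ct in cv2.findContours(m,cv2.RETR_EXTERNAL,cv2.CHAIN_APPROX_NONE)[0]:
        if cv2.contourArea(ct)<60: continue
        rc=cv2.minAreaRect(ct); print(cv2.contourArea(ct),rc)
        P=np.array([plane(i,p,.128)[:2] for p in ct[:,0]]).astype(np.float32)
        print('  plane rect',cv2.minAreaRect(P))
E
```

```text
top 180 150
1119.0 ((238.07864379882812, 217.82582092285156), (42.048728942871094, 44.44723129272461), 12.994616508483887)
  plane rect ((0.5435119867324829, 0.06928197294473648), (0.09978025406599045, 0.10450253635644913), 77.72511291503906)
225.5 ((214.0, 171.5), (17.0, 16.0), 90.0)
  plane rect ((0.6544389128684998, 0.12935078144073486), (0.041449449956417084, 0.038471318781375885), 1.2653961181640625)
side 220 215
318.0 ((279.0, 351.0), (36.0, 16.0), 90.0)
  plane rect ((0.49392393231391907, 0.24418464303016663), (0.02919396013021469, 0.07152912765741348), 29.728487014770508)
70.5 ((295.5462951660156, 331.0797119140625), (40.60786819458008, 2.6706695556640625), 38.04703903198242)
  plane rect ((0.4868127107620239, 0.1954280138015747), (0.005342075135558844, 0.08279634267091751), 77.24596405029297)
329.0 ((243.04998779296875, 272.1499938964844), (18.526199340820312, 23.4759464263916), 8.130102157592773)
  plane rect ((0.6530368328094482, 0.12634608149528503), (0.040310073643922806, 0.059598103165626526), 26.061429977416992)
1021.5 ((301.21246337890625, 271.3114929199219), (45.049102783203125, 47.988319396972656), 42.709388732910156)
  plane rect ((0.5426065921783447, 0.06732970476150513), (0.10204266756772995, 0.10389579087495804), 77.76050567626953)
174.0 ((380.0882568359375, 225.14707946777344), (14.794672966003418, 14.309601783752441), 14.03624439239502)
  plane rect ((0.43894535303115845, -0.1327030062675476), (0.03397898003458977, 0.045273557305336), 8.268198013305664)
```

```bash
true
```

```text
(no output)
```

View pics/top0z.png

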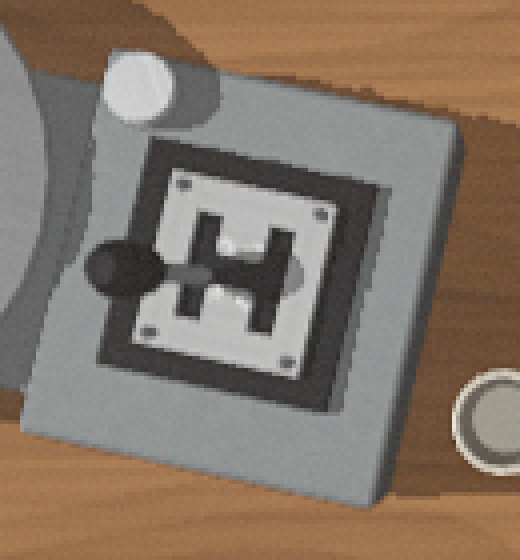

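View pics/side0z.png

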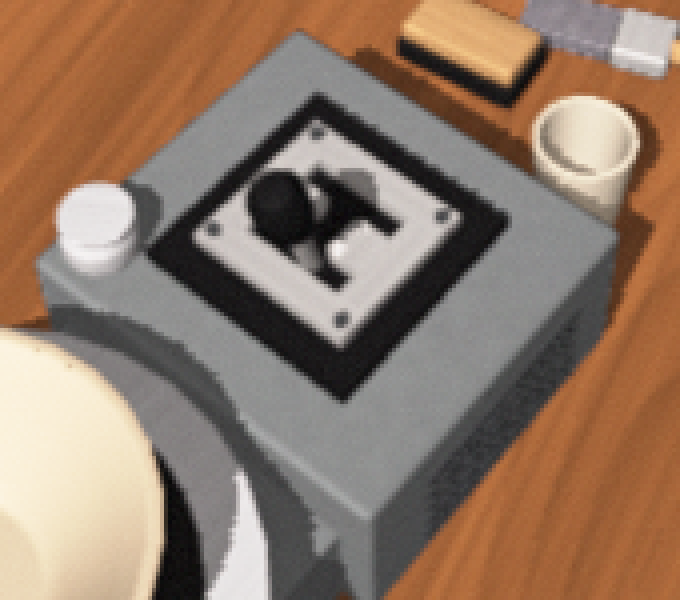

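Plate: both views agree on (0.543, 0.068), size 0.100 x 0.1045, yaw about -12.3°. Knob: near (211,217) in top and (290,267) in side. I'll triangulate it.

```bash
cat >> h.py <<'E'
C=np.array([.543,.0683,0]); YAW=np.radians(-12.3)
Rm=np.array([[np.cos(YAW),-np.sin(YAW),0],[np.sin(YAW),np.cos(YAW),0],[0,0,1]])
def knobw(f,a,z=.054): return C+[0,0,z]+Rm@(.155*np.array([np.sin(f),-np.sin(a)*np.cos(f),np.cos(a)*np.cos(f)]))
def mach(P): return Rm.T@(np.array(P)-C)
E
python3 - <<'E'
from h import *
T,S=cams.camera_info('top'),cams.camera_info('side')
x,e=tri([ray(T,(211,217)),ray(S,(290,266.7))]); print('knob',x,e,mach(x))
for f in(-.34,-.2,-.1,0,.1,.2,.34):
    P=knobw(f,-.3); print(f,P.round(3),proj(T,P).round(1),proj(S,P).round(1))
s=read_state(); print(s['time'],mach(s['ee_pos']))
E
```

```text
knob [0.54007449 0.11527342 0.20533904] [np.float64(0.000500736823721985), np.float64(0.0005007368237218411)] [-0.01286512  0.04527195  0.20533904]
-0.34 [0.502 0.122 0.194] [[209.1 234.8]] [[305.7 279.9]]
-0.2 [0.522 0.119 0.199] [[210.  225.3]] [[296.9 273.2]]
-0.1 [0.538 0.116 0.201] [[211.1 218.4]] [[290.7 268.7]]
0 [0.553 0.113 0.202] [[212.6 211.6]] [[284.8 264.4]]
0.1 [0.568 0.11  0.201] [[214.4 204.8]] [[279.1 260.6]]
0.2 [0.583 0.106 0.199] [[216.6 198.2]] [[273.8 257.1]]
0.34 [0.603 0.099 0.194] [[220.1 189.6]] [[267.1 253.1]]
0.15 [-0.20529695 -0.72439359  0.22198755]
```

f is about -0.085, so the knob sits about 13 mm near of the cross slot, on the left side. I'll close the gripper, rise, spin to machine axes and approach from the near side.

Emit:
arm_command --increments '[{"gripper":0,"dz":-0.03,"spin":10},{"gripper":0,"dz":-0.03,"spin":10},{"gripper":0,"dz":-0.03,"spin":9.8},{"gripper":0,"dx":0.05},{"gripper":0,"dx":0.05},{"gripper":0,"dx":0.04,"dy":-0.02},{"gripper":0,"dy":-0.05},{"gripper":0,"dy":-0.05}]' --grip_force 20

```text
validation failed for argument at $.in...
```

Emit:
arm_command --increments '[{"gripper":0,"dy":-0.05},{"gripper":0,"dy":-0.05},{"gripper":0,"dy":-0.05},{"gripper":0,"dy":-0.05},{"gripper":0,"dy":-0.05},{"gripper":0,"dy":-0.05},{"gripper":0,"dy":-0.05},{"gripper":0,"dy":-0.05}]'

```text
validation failed for argument at $.in...
```

```bash
cat >> h.py <<'E'
def st():
    from scipy.spatial.transform import Rotation as Q
    s=read_state(); R=Q.from_quat(s['eef_rot']).as_matrix()
    print('t',s['time'],'mach mm',(mach(s['ee_pos'])*1e3).round(1),'toolyaw off deg',round(np.degrees(np.arctan2(R[1,0],R[0,0])-YAW),2),'tilt',R[:,2].round(3),'F',(Rm.T@s['ft_force']).round(1),'w',s['width'],'q',s['joint_positions'].round(2))
E
python3 -c "
from h import *
st()"
```

```text
t 0.15 mach mm [-205.3 -724.4  222. ] toolyaw off deg 29.82 tilt [-0.     0.001 -1.   ] F [-1.2  0.9  0.1] w 0.08705965129642268 q [ 1.24  0.33 -0.06  1.46  0.02  1.35 -0.09]
```

Emit:
arm_command --increments '[{"gripper":0,"dx":0,"dy":0,"dz":-0.03,"spin":10},{"gripper":0,"dx":0,"dy":0,"dz":-0.03,"spin":10},{"gripper":0,"dx":0,"dy":0,"dz":-0.03,"spin":9.8},{"gripper":0,"dx":0.05,"dy":0,"dz":0,"spin":0},{"gripper":0,"dx":0.05,"dy":0,"dz":0,"spin":0},{"gripper":0,"dx":0.04,"dy":-0.02,"dz":0,"spin":0},{"gripper":0,"dx":0,"dy":-0.05,"dz":0,"spin":0},{"gripper":0,"dx":0,"dy":-0.05,"dz":0,"spin":0}]' --grip_force 20

```text
time: 1.15
ee_pos: [0.3512, -0.507, 0.3114]
eef_rot: [0.994, -0.107, -0.001, -0.001]
ft_force: [1.3, 0.5, -0.4]
width: 0.0149
```

```bash
python3 -c "
from h import *
st()"
```

```text
t 1.15 mach mm [ -64.8 -602.9  311.4] toolyaw off deg 0.06 tilt [-0.001  0.001 -1.   ] F [ 1.2  0.8 -0.4] w 0.014892472875416691 q [ 0.95  0.29 -0.08  1.33  0.02  1.52 -0.91]
```

Emit:
arm_command --increments '[{"gripper":0,"dx":0,"dy":-0.05,"dz":0,"spin":0},{"gripper":0,"dx":0,"dy":-0.05,"dz":0,"spin":0},{"gripper":0,"dx":0,"dy":-0.05,"dz":0,"spin":0},{"gripper":0,"dx":0,"dy":-0.05,"dz":0,"spin":0},{"gripper":0,"dx":0,"dy":-0.05,"dz":0,"spin":0},{"gripper":0,"dx":0,"dy":-0.05,"dz":0,"spin":0},{"gripper":0,"dx":0,"dy":-0.05,"dz":0,"spin":0},{"gripper":0,"dx":0,"dy":-0.05,"dz":0,"spin":0}]'

```text
time: 2.15
ee_pos: [0.4355, -0.116, 0.3125]
eef_rot: [0.994, -0.107, 0.0, 0.0]
ft_force: [1.4, -0.2, 0.4]
width: 0.0002
```

Emit:
arm_command --increments '[{"gripper":0,"dx":0,"dy":-0.05,"dz":0,"spin":0},{"gripper":0,"dx":0,"dy":-0.05,"dz":0,"spin":0},{"gripper":0,"dx":0,"dy":-0.05,"dz":0,"spin":0},{"gripper":0,"dx":0,"dy":-0.05,"dz":0,"spin":0},{"gripper":0,"dx":0,"dy":-0.05,"dz":0,"spin":0},{"gripper":0,"dx":0,"dy":0,"dz":0,"spin":0},{"gripper":0,"dx":0,"dy":0,"dz":0,"spin":0},{"gripper":0,"dx":0,"dy":0,"dz":0,"spin":0}]'

```text
time: 3.15
ee_pos: [0.4888, 0.1252, 0.3125]
eef_rot: [0.994, -0.108, 0.0, 0.0]
ft_force: [0.7, -0.2, 0.6]
width: 0.0005
```

```bash
python3 -c "
from h import *
st()
for n in('top','side','wrist'): cv2.imwrite(f'pics/{n}1.png',cams.camera(n)[:,:,::-1])
"
```

```text
t 3.15 mach mm [-65.1  44.1 312.5] toolyaw off deg -0.1 tilt [-0.    -0.001 -1.   ] F [ 0.7 -0.1  0.6] w 0.00047704857806784467 q [ 0.33  0.08 -0.7   1.59  0.05  1.49 -2.16]
```

View pics/wrist1.png

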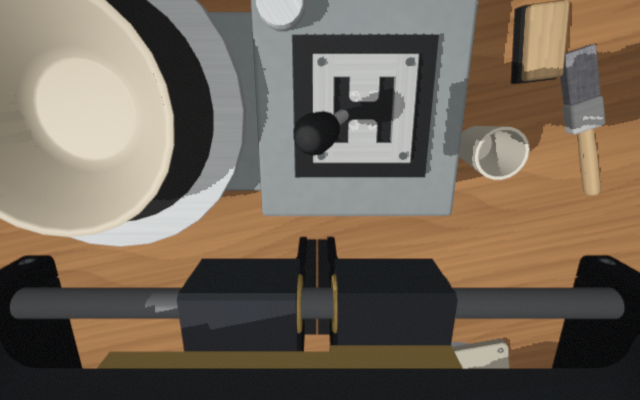

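View pics/side1.png

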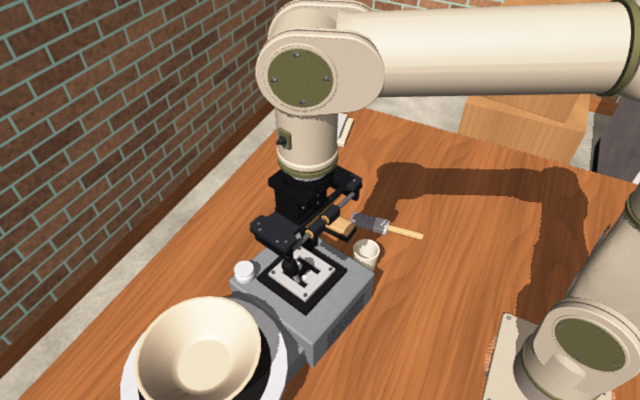

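View pics/top1.png

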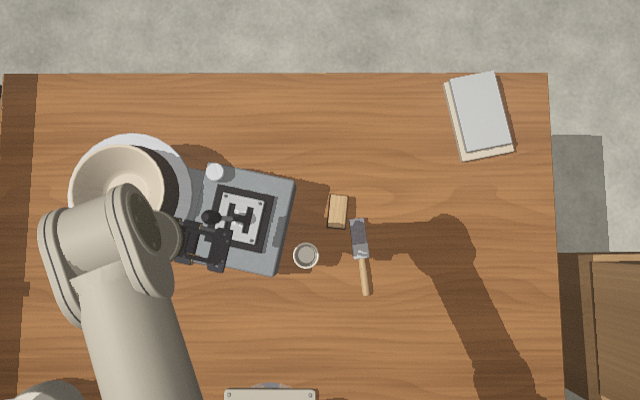

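The wrist view shows the plate square to the image, with bounds about (312-418, 53-162). The knob is near (316,132), the fingers are closed, and the approach is clear.

```bash
python3 - <<'E'
from h import *
W=cams.camera_info('wrist')
im=cv2.imread('pics/wrist1.png').astype(int)
m=((im.min(2)>140)&(im.max(2)-im.min(2)<30)).astype(np.uint8); m[:, :300]=0;m[:,430:]=0;m[:45]=0;m[170:]=0
ct=max(cv2.findContours(m,0,1)[0],key=cv2.contourArea)
P=np.array([mach(plane(W,p,.128))[:2] for p in ct[:,0]]).astype(np.float32)
print(cv2.minAreaRect(P))
b=(im.max(2)<60).astype(np.uint8)
z=cv2.resize(cv2.imread('pics/wrist1.png')[40:190,270:450],None,fx=4,fy=4); cv2.imwrite('pics/wrist1z.png',z)
for f in(-.2,-.15,-.1,-.05,0): print(f,proj(W,knobw(f,-.3)).round(1))
o,d=ray(W,(317,132)); t=(.201-o[2])/d[2]; print(mach(o+d*t))
E
```

```text
((-9.661540389060974e-05, -0.0016557611525058746), (0.09963424503803253, 0.10341798514127731), 89.9974594116211)
-0.2 [[316.1 154.1]]
-0.15 [[315.6 145. ]]
-0.1 [[315.3 135.6]]
-0.05 [[315.  125.8]]
0 [[315.  115.7]]
[-0.01271581  0.04420282  0.201     ]
```

View pics/wrist1z.png

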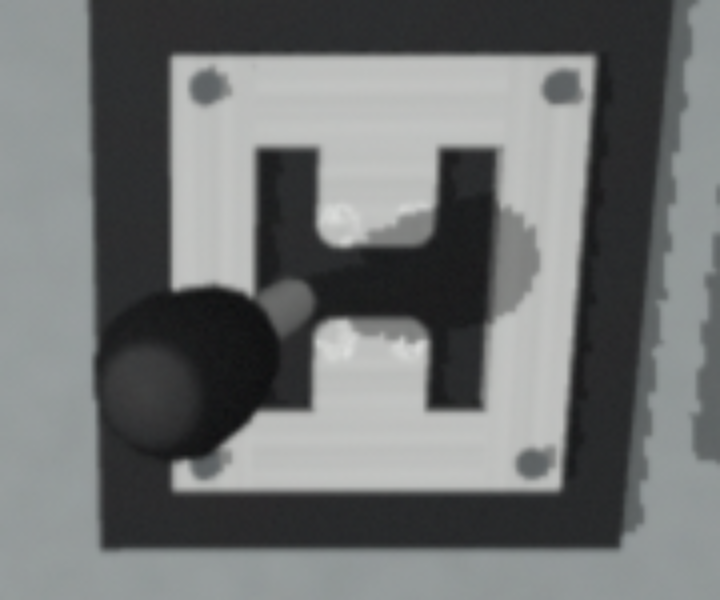

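Emit:
arm_command --increments '[{"gripper":0,"dx":0,"dy":0,"dz":0.03,"spin":0},{"gripper":0,"dx":0,"dy":0,"dz":0.03,"spin":0},{"gripper":0,"dx":0,"dy":0,"dz":0.03,"spin":0},{"gripper":0,"dx":0,"dy":0,"dz":0.025,"spin":0},{"gripper":0,"dx":0,"dy":0,"dz":0.012,"spin":0},{"gripper":0,"dx":0.01,"dy":0,"dz":0,"spin":0},{"gripper":0,"dx":0.01,"dy":0,"dz":0,"spin":0},{"gripper":0,"dx":0,"dy":0,"dz":0,"spin":0}]'

```text
time: 4.3
ee_pos: [0.5095, 0.1221, 0.1862]
eef_rot: [0.994, -0.107, 0.0, -0.0]
ft_force: [0.2, 0.1, -1.0]
width: 0.0006
```

Emit:
arm_command --increments '[{"gripper":0,"dx":0.003,"dy":0,"dz":0,"spin":0},{"gripper":0,"dx":0.003,"dy":0,"dz":0,"spin":0},{"gripper":0,"dx":0.003,"dy":0,"dz":0,"spin":0},{"gripper":0,"dx":0.002,"dy":0,"dz":0,"spin":0},{"gripper":0,"dx":0.002,"dy":0,"dz":0,"spin":0},{"gripper":0,"dx":0.001,"dy":0,"dz":0,"spin":0},{"gripper":0,"dx":0,"dy":0,"dz":0,"spin":0},{"gripper":0,"dx":0,"dy":0,"dz":0,"spin":0}]'

```text
time: 5.3
ee_pos: [0.5219, 0.1194, 0.1855]
eef_rot: [0.994, -0.107, 0.0, 0.0]
ft_force: [-1.9, 1.8, 0.7]
width: 0.0002
```

```bash
python3 -c "
from h import *
st()
W=cams.camera_info('wrist')
im=cams.camera('wrist')[:,:,::-1];cv2.imwrite('pics/wrist2.png',im);cv2.imwrite('pics/side2.png',cams.camera('side')[:,:,::-1])
for f in(-.15,-.1,-.05,0,.05): print(f,proj(W,knobw(f,-.3)).round(1))
"
```

```text
t 5.3 mach mm [-31.5  45.4 185.5] toolyaw off deg 0.02 tilt [ 0. -0. -1.] F [-2.2  1.3  0.7] w 0.0002444572028357028 q [ 0.3   0.23 -0.69  1.72  0.15  1.25 -2.21]
-0.15 [[317.2 256. ]]
-0.1 [[316.6 242.1]]
-0.05 [[316.2 227.3]]
0 [[316.1 211.7]]
0.05 [[316.3 195.3]]
```

View pics/wrist2.png

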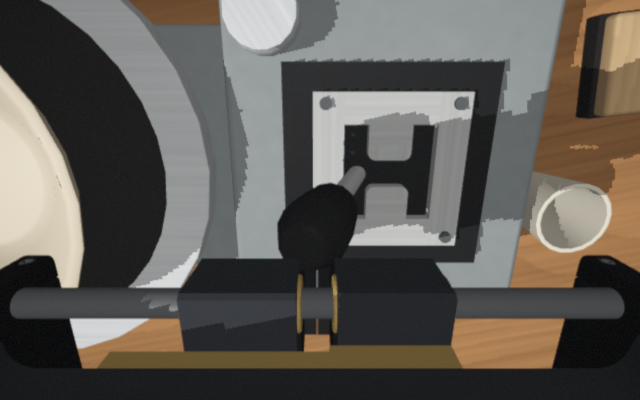

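View pics/side2.png

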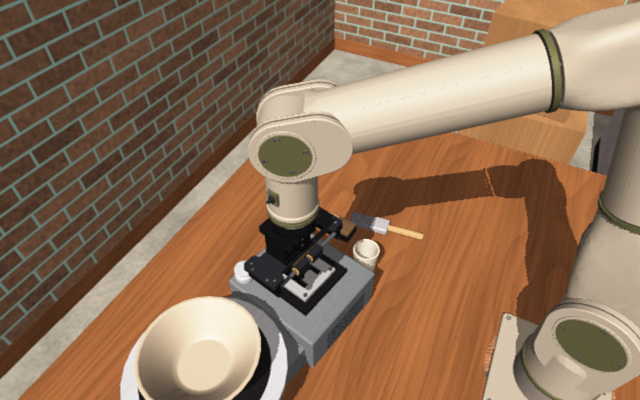

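The knob is near (318,228), so f is about -0.05. The fingers touch it with about 2 N. Pushing 6 mm more.

Emit:
arm_command --increments '[{"gripper":0,"dx":0.002,"dy":0,"dz":0,"spin":0},{"gripper":0,"dx":0.002,"dy":0,"dz":0,"spin":0},{"gripper":0,"dx":0.002,"dy":0,"dz":0,"spin":0},{"gripper":0,"dx":0,"dy":0,"dz":0,"spin":0},{"gripper":0,"dx":0,"dy":0,"dz":0,"spin":0},{"gripper":0,"dx":0,"dy":0,"dz":0,"spin":0},{"gripper":0,"dx":0,"dy":0,"dz":0,"spin":0},{"gripper":0,"dx":0,"dy":0,"dz":0,"spin":0}]'

```text
time: 6.4
ee_pos: [0.5278, 0.118, 0.1855]
eef_rot: [0.994, -0.107, -0.0, 0.0]
ft_force: [-0.3, 0.5, 0.4]
width: 0.0005
```

```bash
python3 -c "
from h import *
st()
W=cams.camera_info('wrist')
im=cams.camera('wrist')[:,:,::-1];cv2.imwrite('pics/wrist3.png',cv2.resize(im[80:270,250:500],None,fx=3,fy=3))
for f in(-.1,-.05,0,.05): print(f,proj(W,knobw(f,-.3)).round(1), 'rod at plate',proj(W,C+Rm@np.array([.074*np.tan(f),.022,.128])).round(1), 'mid underside', proj(W,knobw(f,-.3)*.81+.19*(C+[0,0,.054])).round(1))
"
```

```text
t 6.4 mach mm [-25.4  45.3 185.5] toolyaw off deg 0.02 tilt [-0. -0. -1.] F [-0.4  0.4  0.4] w 0.000503827651622332 q [ 0.3   0.24 -0.69  1.71  0.16  1.25 -2.21]
-0.1 [[316.4 253.8]] rod at plate [[351.4 193.1]] mid underside [[332.1 225.7]]
-0.05 [[316.  239.3]] rod at plate [[351.5 187.8]] mid underside [[332.  215.3]]
0 [[315.9 224.1]] rod at plate [[351.7 182.5]] mid underside [[332.2 204.5]]
0.05 [[316.1 208. ]] rod at plate [[351.9 177.1]] mid underside [[332.4 193.2]]
```

View pics/wrist3.png

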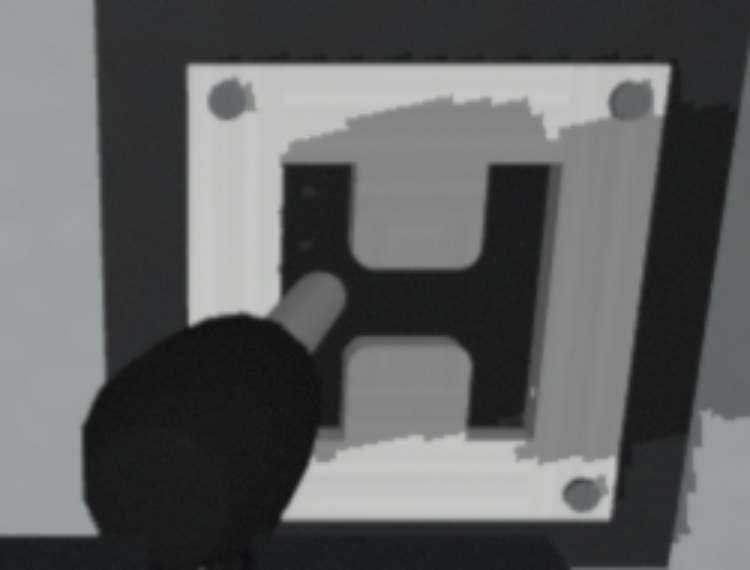

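The knob centre is near (317,225) and the rod lies in the cross slot, so f is about 0. Next I'll retreat, go round to the left side and line up at x=0.

Emit:
arm_command --increments '[{"gripper":0,"dx":-0.015,"dy":0,"dz":0,"spin":0},{"gripper":0,"dx":-0.02,"dy":0,"dz":0,"spin":0},{"gripper":0,"dx":0,"dy":-0.025,"dz":0,"spin":0},{"gripper":0,"dx":0,"dy":-0.025,"dz":0,"spin":0},{"gripper":0,"dx":0.02,"dy":0,"dz":0,"spin":0},{"gripper":0,"dx":0.02,"dy":0,"dz":0,"spin":0},{"gripper":0,"dx":0.02,"dy":0,"dz":0,"spin":0},{"gripper":0,"dx":0,"dy":0,"dz":0,"spin":0}]'

```text
time: 7.45
ee_pos: [0.563, 0.1612, 0.1853]
eef_rot: [0.994, -0.107, -0.0, -0.0]
ft_force: [-1.1, -0.2, -0.5]
width: 0.0005
```

```bash
python3 -c "
from h import *
st()
W=cams.camera_info('wrist')
im=cams.camera('wrist')[:,:,::-1];cv2.imwrite('pics/wrist4.png',im);cv2.imwrite('pics/top4.png',cams.camera('top')[:,:,::-1])
for f in(-.1,-.05,0,.05): print(f,proj(W,knobw(f,-.3)).round(1))
"
```

```text
t 7.45 mach mm [ -0.3  95.  185.3] toolyaw off deg -0.04 tilt [-0.  0. -1.] F [-1.1 -0.4 -0.5] w 0.00048087510935317167 q [ 0.21  0.35 -0.7   1.59  0.23  1.29 -2.31]
-0.1 [[416.3 299.7]]
-0.05 [[417.7 286.7]]
0 [[419.1 272.9]]
0.05 [[420.6 258.2]]
```

View pics/wrist4.png

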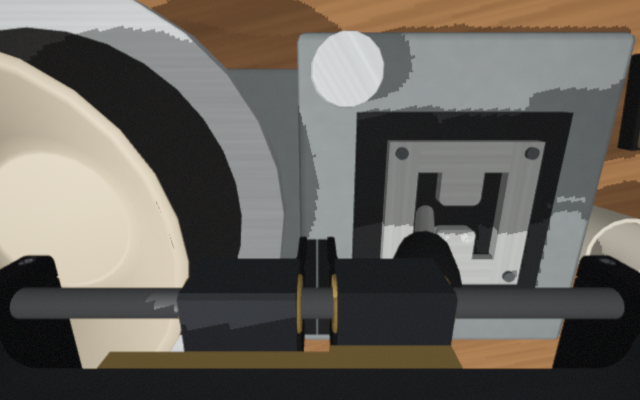

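Lined up left of the knob (x = 0, y = 95 mm). The rod stands at the cross slot's row, about (425,217). Pushing right.

Emit:
arm_command --increments '[{"gripper":0,"dx":0,"dy":0.005,"dz":0,"spin":0},{"gripper":0,"dx":0,"dy":0.005,"dz":0,"spin":0},{"gripper":0,"dx":0,"dy":0.005,"dz":0,"spin":0},{"gripper":0,"dx":0,"dy":0.005,"dz":0,"spin":0},{"gripper":0,"dx":0,"dy":0.005,"dz":0,"spin":0},{"gripper":0,"dx":0,"dy":0.005,"dz":0,"spin":0},{"gripper":0,"dx":0,"dy":0.005,"dz":0,"spin":0},{"gripper":0,"dx":0,"dy":0.0,"dz":0,"spin":0}]'

```text
time: 8.55
ee_pos: [0.5555, 0.127, 0.1856]
eef_rot: [0.994, -0.107, 0.0, 0.0]
ft_force: [-0.2, 1.7, 2.8]
width: 0.0006
```

```bash
python3 -c "
from h import *
st()
W=cams.camera_info('wrist')
im=cams.camera('wrist')[:,:,::-1];cv2.imwrite('pics/wrist5.png',im)
for a in(-.3,-.2,-.1,0): print(a,proj(W,knobw(0,a)).round(1))
"
```

```text
t 8.55 mach mm [ -0.3  60.  185.6] toolyaw off deg -0.01 tilt [ 0. -0. -1.] F [-0.6  1.7  2.8] w 0.0005956748540034251 q [ 0.27  0.31 -0.69  1.63  0.2   1.27 -2.24]
-0.3 [[346.3 272.5]]
-0.2 [[378.8 276.7]]
-0.1 [[412.6 279.3]]
0 [[446.5 280.2]]
```

View pics/wrist5.png

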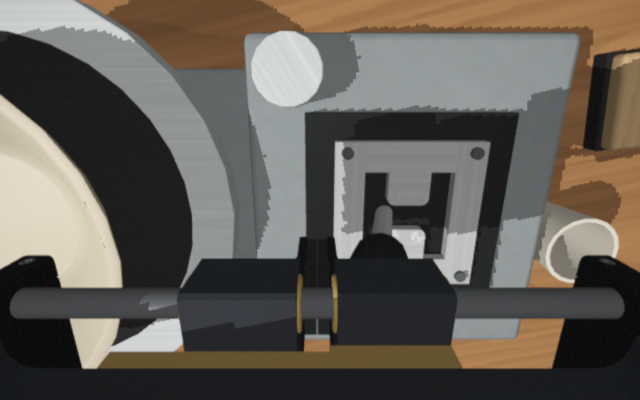

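The knob moves with the fingers: it is near px 380, a is about -0.2, at about 2 N. Continuing.

Emit:
arm_command --increments '[{"gripper":0,"dx":0,"dy":0.005,"dz":0,"spin":0},{"gripper":0,"dx":0,"dy":0.005,"dz":0,"spin":0},{"gripper":0,"dx":0,"dy":0.005,"dz":0,"spin":0},{"gripper":0,"dx":0,"dy":0.005,"dz":0,"spin":0},{"gripper":0,"dx":0,"dy":0.005,"dz":0,"spin":0},{"gripper":0,"dx":0,"dy":0.005,"dz":0,"spin":0},{"gripper":0,"dx":0,"dy":0.005,"dz":0,"spin":0},{"gripper":0,"dx":0,"dy":0.005,"dz":0,"spin":0}]'

```text
time: 9.6
ee_pos: [0.5468, 0.0879, 0.1855]
eef_rot: [0.994, -0.107, -0.0, 0.0]
ft_force: [0.9, 2.1, 1.4]
width: 0.0004
```

```bash
python3 -c "
from h import *
st()
W=cams.camera_info('wrist')
im=cams.camera('wrist')[:,:,::-1];cv2.imwrite('pics/wrist6.png',im)
for a in(-.1,0,.1,.2): print(a,proj(W,knobw(0,a)).round(1),proj(W,knobw(0,a)*.6+.4*(C+[0,0,.054])).round(1))
"
```

```text
t 9.6 mach mm [ -0.5  20.  185.5] toolyaw off deg 0.02 tilt [-0. -0. -1.] F [0.4 2.2 1.4] w 0.00040039878425608623 q [ 0.34  0.27 -0.68  1.67  0.18  1.26 -2.16]
-0.1 [[326.6 279.1]] [[333.5 227.9]]
0 [[360.1 280. ]] [[348.1 228.2]]
0.1 [[393.2 279.2]] [[362.6 227.9]]
0.2 [[424.7 276.6]] [[376.7 227.1]]
```

View pics/wrist6.png

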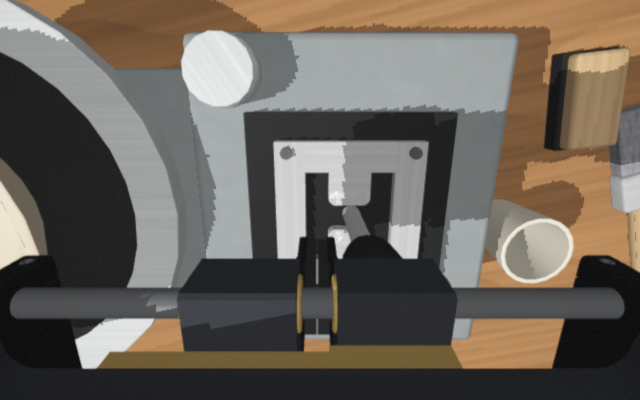

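Emit:
arm_command --increments '[{"gripper":0,"dx":0,"dy":0.005,"dz":0,"spin":0},{"gripper":0,"dx":0,"dy":0.005,"dz":0,"spin":0},{"gripper":0,"dx":0,"dy":0.005,"dz":0,"spin":0},{"gripper":0,"dx":0,"dy":0.005,"dz":0,"spin":0},{"gripper":0,"dx":0,"dy":0.005,"dz":0,"spin":0},{"gripper":0,"dx":0,"dy":0.005,"dz":0,"spin":0},{"gripper":0,"dx":0,"dy":0.003,"dz":0,"spin":0},{"gripper":0,"dx":0,"dy":0,"dz":0,"spin":0}]'

```text
time: 10.65
ee_pos: [0.5398, 0.0558, 0.1855]
eef_rot: [0.994, -0.107, -0.0, 0.0]
ft_force: [0.4, 1.5, -1.5]
width: 0.0002
```

```bash
python3 -c "
from h import *
st()
W=cams.camera_info('wrist')
im=cams.camera('wrist')[:,:,::-1];cv2.imwrite('pics/wrist7.png',im)
for a in(.1,.2,.25,.3): print(a,proj(W,knobw(0,a)).round(1),proj(W,knobw(0,a)*.6+.4*(C+[0,0,.054])).round(1))
"
```

```text
t 10.65 mach mm [ -0.4 -12.9 185.5] toolyaw off deg -0.0 tilt [-0. -0. -1.] F [ 0.   1.5 -1.5] w 0.00021730271633477066 q [ 0.39  0.24 -0.66  1.7   0.15  1.25 -2.09]
0.1 [[322.4 279.1]] [[311.  227.8]]
0.2 [[354.8 276.6]] [[325.4 227. ]]
0.25 [[370.3 274.7]] [[332.4 226.4]]
0.3 [[385.2 272.4]] [[339.2 225.7]]
```

View pics/wrist7.png

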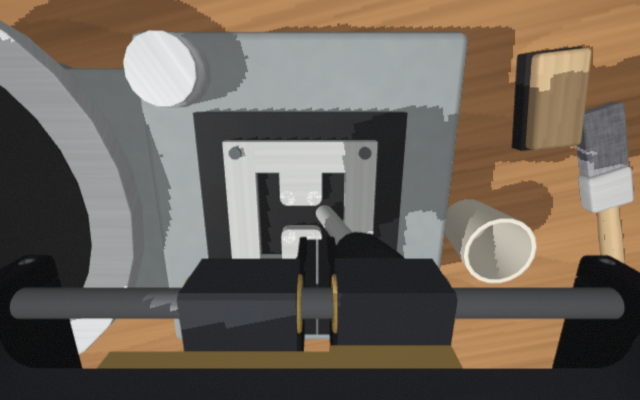

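The rod sits near (325,213) against a right-slot centre of about 333, so a is about 0.25. A few mm more.

Emit:
arm_command --increments '[{"gripper":0,"dx":0,"dy":0.002,"dz":0,"spin":0},{"gripper":0,"dx":0,"dy":0.002,"dz":0,"spin":0},{"gripper":0,"dx":0,"dy":0.002,"dz":0,"spin":0},{"gripper":0,"dx":0,"dy":0.001,"dz":0,"spin":0},{"gripper":0,"dx":0,"dy":0,"dz":0,"spin":0},{"gripper":0,"dx":0,"dy":0,"dz":0,"spin":0},{"gripper":0,"dx":0,"dy":0,"dz":0,"spin":0},{"gripper":0,"dx":0,"dy":0,"dz":0,"spin":0}]'

```text
time: 11.7
ee_pos: [0.5385, 0.0492, 0.1856]
eef_rot: [0.994, -0.107, 0.0, 0.0]
ft_force: [0.8, 1.0, -0.4]
width: 0.0006
```

```bash
python3 -c "
from h import *
st()
W=cams.camera_info('wrist')
im=cams.camera('wrist')[:,:,::-1];cv2.imwrite('pics/wrist8.png',cv2.resize(im[90:300,180:420],None,fx=2.5,fy=2.5))
for a in(.2,.25,.3,.33): print(a,proj(W,knobw(0,a)).round(1),proj(W,C+Rm@np.array([0,-.074*np.tan(a),.128])).round(1))
"
```

```text
t 11.7 mach mm [ -0.4 -19.6 185.6] toolyaw off deg 0.02 tilt [ 0. -0. -1.] F [ 0.6  1.1 -0.4] w 0.0005900105300999058 q [ 0.4   0.23 -0.66  1.71  0.15  1.25 -2.08]
0.2 [[340.6 276.6]] [[310.  217.5]]
0.25 [[356.2 274.7]] [[315.7 217.5]]
0.3 [[371.2 272.4]] [[321.5 217.5]]
0.33 [[379.9 270.9]] [[325.  217.5]]
```

View pics/wrist8.png

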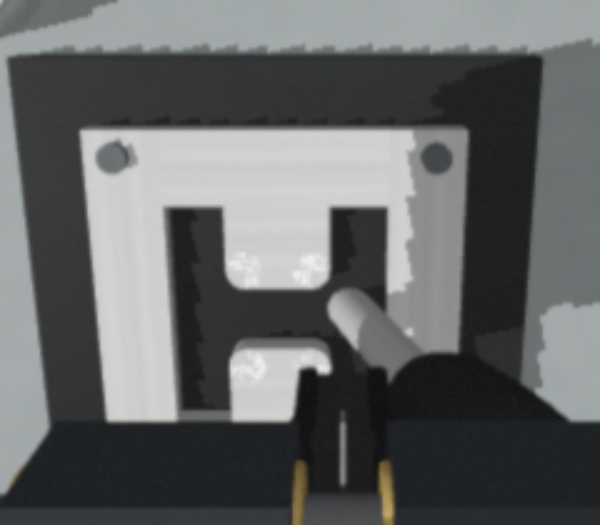

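The rod is in the right slot column: knob near px 372, a about 0.30. Now I'll move round to the knob's near side.

Emit:
arm_command --increments '[{"gripper":0,"dx":0,"dy":-0.02,"dz":0,"spin":0},{"gripper":0,"dx":-0.02,"dy":0,"dz":0,"spin":0},{"gripper":0,"dx":-0.02,"dy":0,"dz":0,"spin":0},{"gripper":0,"dx":-0.015,"dy":0,"dz":0,"spin":0},{"gripper":0,"dx":0,"dy":0.025,"dz":0,"spin":0},{"gripper":0,"dx":0,"dy":0.022,"dz":0,"spin":0},{"gripper":0,"dx":0.01,"dy":0,"dz":0,"spin":0},{"gripper":0,"dx":0,"dy":0,"dz":0,"spin":0}]'

```text
time: 12.75
ee_pos: [0.4894, 0.0327, 0.1857]
eef_rot: [0.994, -0.107, 0.0, -0.0]
ft_force: [-0.2, -0.4, 0.1]
width: 0.0007
```

```bash
python3 -c "
from h import *
st()
W=cams.camera_info('wrist')
im=cams.camera('wrist')[:,:,::-1];cv2.imwrite('pics/wrist9.png',im)
for a in(.25,.3,.33): print(a,[proj(W,knobw(f,a)).round(1) for f in (-.05,0,.05)])
"
```

```text
t 12.75 mach mm [-44.8 -46.2 185.7] toolyaw off deg 0.01 tilt [ 0.001  0.    -1.   ] F [-0.1 -0.4  0.1] w 0.0007345603882371977 q [ 0.47  0.11 -0.66  1.83  0.07  1.23 -2.  ]
0.25 [array([[299.2, 201.2]]), array([[299. , 184.4]]), array([[298.7, 167. ]])]
0.3 [array([[315.9, 199.7]]), array([[316.1, 183.2]]), array([[316. , 165.9]])]
0.33 [array([[325.7, 198.8]]), array([[326. , 182.4]]), array([[326. , 165.3]])]
```

View pics/wrist9.png

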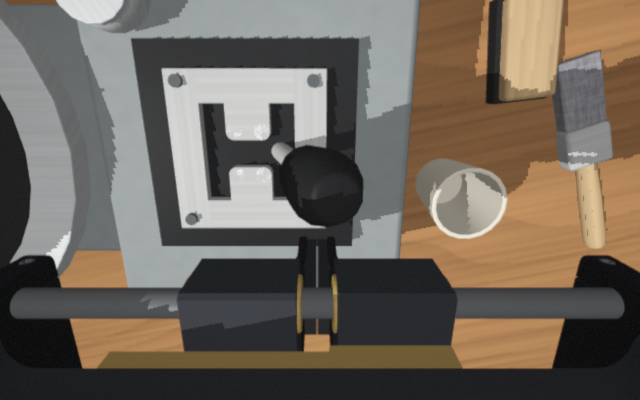

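The knob is near (320,185): f about 0, a about 0.31, so the lever is across. Pushing forward.

Emit:
arm_command --increments '[{"gripper":0,"dx":0.01,"dy":0,"dz":0,"spin":0},{"gripper":0,"dx":0.005,"dy":0,"dz":0,"spin":0},{"gripper":0,"dx":0.005,"dy":0,"dz":0,"spin":0},{"gripper":0,"dx":0.005,"dy":0,"dz":0,"spin":0},{"gripper":0,"dx":0.005,"dy":0,"dz":0,"spin":0},{"gripper":0,"dx":0.005,"dy":0,"dz":0,"spin":0},{"gripper":0,"dx":0.005,"dy":0,"dz":0,"spin":0},{"gripper":0,"dx":0,"dy":0,"dz":0,"spin":0}]'

```text
time: 13.8
ee_pos: [0.5281, 0.0239, 0.1854]
eef_rot: [0.994, -0.107, 0.0, -0.0]
ft_force: [-0.6, 0.5, -0.0]
width: 0.0001
```

```bash
python3 -c "
from h import *
st()
W=cams.camera_info('wrist')
im=cams.camera('wrist')[:,:,::-1];cv2.imwrite('pics/wrist10.png',im)
for a in(.3,): print(a,[proj(W,knobw(f,a)).round(1) for f in (0.05,.1,.15,.2)])
"
```

```text
t 13.8 mach mm [ -5.1 -46.5 185.4] toolyaw off deg 0.02 tilt [ 0.  0. -1.] F [-0.7  0.4 -0. ] w 0.000148939600469044 q [ 0.45  0.2  -0.64  1.74  0.13  1.24 -2.01]
0.3 [array([[315.2, 248.8]]), array([[314.8, 233.2]]), array([[314.2, 217. ]]), array([[313.4, 200.4]])]
```

View pics/wrist10.png

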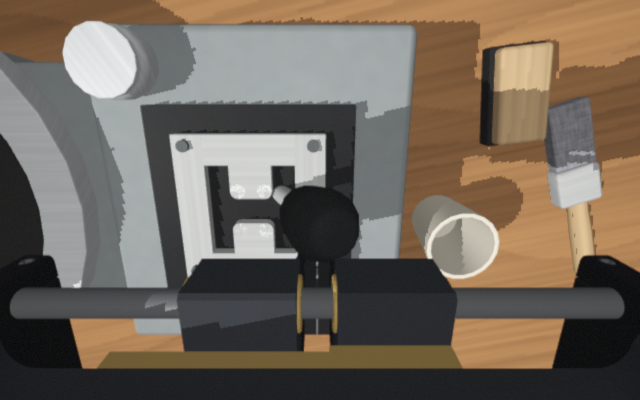

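The knob is near (318,224), f about 0.13, moving freely. Continuing.

Emit:
arm_command --increments '[{"gripper":0,"dx":0.005,"dy":0,"dz":0,"spin":0},{"gripper":0,"dx":0.005,"dy":0,"dz":0,"spin":0},{"gripper":0,"dx":0.005,"dy":0,"dz":0,"spin":0},{"gripper":0,"dx":0.004,"dy":0,"dz":0,"spin":0},{"gripper":0,"dx":0.003,"dy":0,"dz":0,"spin":0},{"gripper":0,"dx":0.002,"dy":0,"dz":0,"spin":0},{"gripper":0,"dx":0.001,"dy":0,"dz":0,"spin":0},{"gripper":0,"dx":0,"dy":0,"dz":0,"spin":0}]'

```text
time: 14.85
ee_pos: [0.5523, 0.0186, 0.1856]
eef_rot: [0.994, -0.107, 0.0, 0.0]
ft_force: [-1.2, 0.9, -0.3]
width: 0.0007
```

```bash
python3 -c "
from h import *
st()
W=cams.camera_info('wrist')
im=cams.camera('wrist')[:,:,::-1];cv2.imwrite('pics/wrist11.png',im)
for a in(.3,): print(a,[proj(W,knobw(f,a)).round(1) for f in (0.2,.25,.3,.34)])
"
```

```text
t 14.85 mach mm [ 19.6 -46.5 185.6] toolyaw off deg 0.02 tilt [ 0. -0. -1.] F [-1.3  0.6 -0.3] w 0.0006980176075590885 q [ 0.43  0.26 -0.63  1.68  0.16  1.26 -2.02]
0.3 [array([[313.4, 249.3]]), array([[312.3, 233.5]]), array([[311. , 217.4]]), array([[309.9, 204.4]])]
```

View pics/wrist11.png

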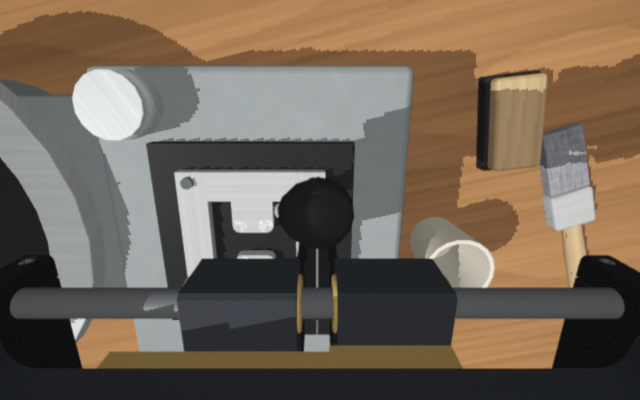

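The knob is near (316,213), f about 0.31. Finishing in 1 mm steps while watching the force.

Emit:
arm_command --increments '[{"gripper":0,"dx":0.001,"dy":0,"dz":0,"spin":0},{"gripper":0,"dx":0.001,"dy":0,"dz":0,"spin":0},{"gripper":0,"dx":0.001,"dy":0,"dz":0,"spin":0},{"gripper":0,"dx":0.001,"dy":0,"dz":0,"spin":0},{"gripper":0,"dx":0,"dy":0,"dz":0,"spin":0},{"gripper":0,"dx":0,"dy":0,"dz":0,"spin":0},{"gripper":0,"dx":0,"dy":0,"dz":0,"spin":0},{"gripper":0,"dx":0,"dy":0,"dz":0,"spin":0}]'

```text
time: 15.9
ee_pos: [0.5548, 0.0182, 0.1851]
eef_rot: [0.994, -0.107, -0.002, 0.0]
ft_force: [-8.3, 1.3, 1.3]
width: 0.0004
```

```bash
python3 -c "
from h import *
st()
"
```

```text
t 15.9 mach mm [ 22.2 -46.5 185.1] toolyaw off deg 0.05 tilt [-0.003  0.    -1.   ] F [-8.4 -0.5  1.3] w 0.0004375577952427984 q [ 0.43  0.27 -0.63  1.67  0.16  1.26 -2.02]
```

Force rose to 8 N at x = 22 mm, which looks like the end stop. I'll back off and check with the cameras.

Emit:
arm_command --increments '[{"gripper":0,"dx":0.0005,"dy":0,"dz":0,"spin":0},{"gripper":0,"dx":0,"dy":0,"dz":0,"spin":0},{"gripper":0,"dx":-0.01,"dy":0,"dz":0,"spin":0},{"gripper":0,"dx":-0.02,"dy":0,"dz":0,"spin":0},{"gripper":0,"dx":-0.03,"dy":0,"dz":0,"spin":0},{"gripper":0,"dx":-0.03,"dy":0,"dz":0,"spin":0},{"gripper":0,"dx":0,"dy":0,"dz":-0.03,"spin":0},{"gripper":0,"dx":0,"dy":0,"dz":-0.04,"spin":0}]'

```text
time: 16.9
ee_pos: [0.4683, 0.0365, 0.2564]
eef_rot: [0.994, -0.107, 0.0, 0.0]
ft_force: [1.1, 1.0, -0.2]
width: 0.0004
```

Emit:
arm_command --increments '[{"gripper":0,"dx":0,"dy":0,"dz":-0.03,"spin":0},{"gripper":0,"dx":0,"dy":0,"dz":-0.03,"spin":0},{"gripper":0,"dx":0,"dy":0,"dz":0,"spin":0},{"gripper":0,"dx":0,"dy":0,"dz":0,"spin":0},{"gripper":0,"dx":0,"dy":0,"dz":0,"spin":0},{"gripper":0,"dx":0,"dy":0,"dz":0,"spin":0},{"gripper":0,"dx":0,"dy":0,"dz":0,"spin":0},{"gripper":0,"dx":0,"dy":0,"dz":0,"spin":0}]'

```text
time: 17.9
ee_pos: [0.4687, 0.0368, 0.3154]
eef_rot: [0.994, -0.107, -0.0, 0.0]
ft_force: [-0.3, -0.7, 0.4]
width: 0.0005
```

```bash
python3 -c "
from h import *
st()
W=cams.camera_info('wrist')
im=cams.camera('wrist')[:,:,::-1];cv2.imwrite('pics/wrist12.png',cv2.resize(im[20:220,200:440],None,fx=3,fy=3))
im=cams.camera('top')[:,:,::-1];cv2.imwrite('pics/top12.png',cv2.resize(im[150:290,180:380],None,fx=4,fy=4))
im=cams.camera('side')[:,:,::-1];cv2.imwrite('pics/side12.png',cv2.resize(im[200:340,220:420],None,fx=4,fy=4))
T,S=cams.camera_info('top'),cams.camera_info('side')
for f in(.28,.31,.34):
  P=knobw(f,.3);print(f,(proj(W,P)-[200,20])*3,(proj(T,P)-[180,150])*4,(proj(S,P)-[220,200])*4)
"
```

```text
t 17.9 mach mm [-65.9 -46.6 315.4] toolyaw off deg 0.02 tilt [-0. -0. -1.] F [-0.2 -0.8  0.4] w 0.0005285305082746274 q [ 0.5  -0.02 -0.65  1.67 -0.01  1.49 -1.94]
0.28 [[340.52870758 109.30164174]] [[307.67231844 206.28364041]] [[313.4012252  116.43175595]]
0.31 [[338.98692265  90.97599826]] [[309.09032757 198.57570972]] [[306.72297252 114.44845993]]
0.34 [[337.29576208  72.88027027]] [[310.44733494 190.97766114]] [[300.10168805 112.71119105]]
```

View pics/wrist12.png

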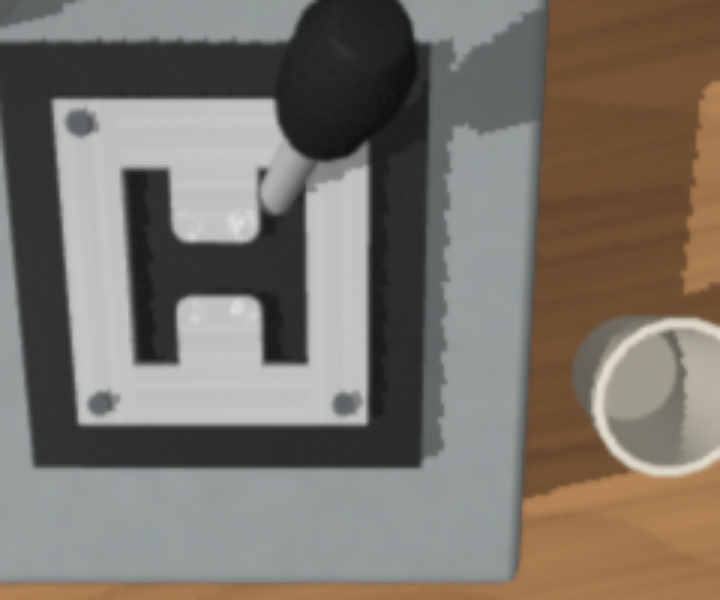

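View pics/top12.png

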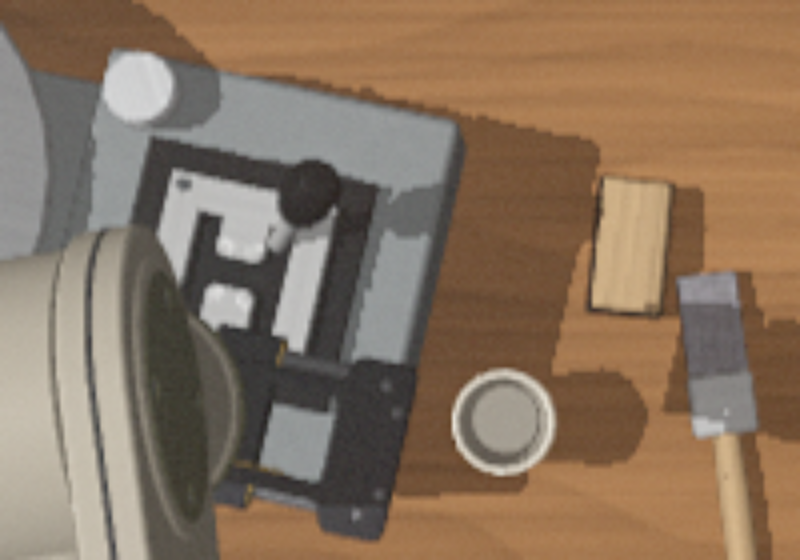

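View pics/side12.png

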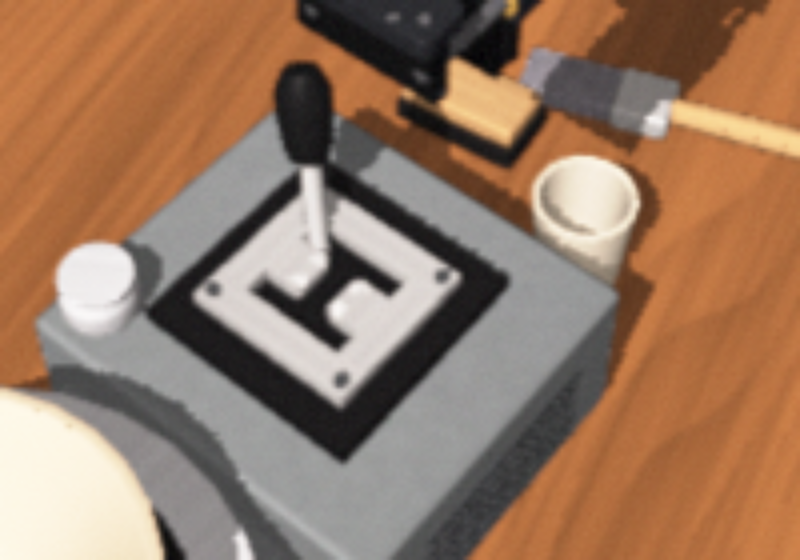

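The wrist view shows the knob at (347,75) and the top view at (308,192), against (337,73) and (310,191) predicted for f = 0.34. The side view agrees, with the knob seated down. The cup, block, brush and tin haven't moved, and the arm is clear. Handing in.

```bash
python3 -c "
from h import *
st(); print(job.close_job())"
```

```text
t 18.05 mach mm [-65.9 -46.6 315.5] toolyaw off deg 0.02 tilt [ 0. -0. -1.] F [ 0.1  0.6 -0.3] w 0.0007944019970433801 q [ 0.5  -0.02 -0.65  1.67 -0.01  1.49 -1.94]
the job is handed in; nothing more can be done
None
```

The lever is in third gear, and I handed the job in at 18 s. With the gripper shut, I pushed the knob forward about 13 mm to the cross slot, then right, then forward into the far right slot. The pushes themselves read about 1 to 3 N. I stopped when the force rose to about 8 N at the end stop, pressed another 0.5 mm without reading the force again, and backed off up and away.

**Last checks:**
- **Lever:** wrist, top and side views put it at about f = 0.33 to 0.34 and a = 0.30, agreeing with each other to a few mm. The knob looked fully down.
- **Surroundings:** the cup, block, brush and tin looked unmoved.
- **Arm:** it stood well clear of the lever, with no contact force.

No check failed. The only disagreement was about 1.7 mm in the gate centre between the wrist camera and the fixed cameras, which made no difference to the pushes. I did not push a second time to confirm that it was home.

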